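# Post a settled bar-tab tag into the returns box

### The arm

A 7-joint arm with a two-finger parallel gripper is mounted at the origin on the work surface. World frame = base frame: x ahead of the robot, y to its left, z up, the work surface at z = 0. Lengths are in m, angles in rad, forces in N, time in s.
With the tool pointing down it reaches from about 0.425 to 1.025 m from the base axis. Payload 9.4 kg.
Tool frame: the origin (TCP) lies on the centre line of the jaws, within the pads' length; the fingertips stand 22 mm ahead of it and the grasp point (between the pads) lies 3 mm ahead of it; y points along the fingers, z is the direction in which the jaws open and shut, and the axes are right-handed (so a half turn about y gives the same grasp; the last joint's range is limited). The gripper opens to 85 mm and grips with 20 to 120 N. Pads are 22 mm wide; open, the fingers measure 114 mm over their backs; the gripper's body (76 mm by 85 mm) begins 54 mm behind the grasp point. The pads swing forward as they close: fully open they stand 13 mm farther back than shut.
Start: joints at [1.091, 0.599, -0.003, 1.599, 0.002, 0.943, -0.08], TCP at [0.284, -0.667, 0.253] pointing down, gripper open.
Joint ranges: [-2.57, 2.57], [-0.35, 1.97], [-1.29, 1.29], [0.11, 2.56], [-1.05, 4.19], [0.11, 1.86], [-2.63, 2.63]. Speed limits (rad/s): [2.22, 2.22, 3.01, 3.01, 3.14, 3.14, 3.14].

### API

Orientations are given as a unit quaternion [x, y, z, w].
In Python, from workcell import r gives the robot as it stands.
- The arm moves only by the tool servo_tool, never from a script. Its argument "increments" is a list of rows, each a list of 2 entries, a list of its own where there are three numbers: the shift along the tool's x, y, z in m, then the turn, a rotation vector about the tool's x, y, z in rad. A call has 1 to 10 rows; each row is the pose to reach, as a shift and turn from the pose measured when the call began, along the tool's axes at that moment; what a row does not reach only later rows make up. A row lasts 1/8 s, in which the tool goes at most 62.5 mm and 10.7 degrees, less where a joint would pass 70% of its speed; a pose out of reach is approached as far as the arm can. A call with a gripper value outside its range is refused whole. "claw" is the finger opening in m, from 0 to 0.0854, set as the call begins (left out, the last holds). The fingers move at their own pace and stop on an object; the grip force is fixed at half the most. Time passes only in rows, so rows that repeat a pose let the fingers close. It gives the time, the measured TCP pose, the force and the opening at its end, in the units of the state.
- r.get_state(): the state, without advancing time (a new reading comes with each control period).
- r.read_camera(name): name is "scene" or "top" or "wrist"; returns a dict with "img" (420x560x3 uint8, red, green, blue), "vertical_fov" (degrees; the focal length in pixels is half the picture's height over the tangent of half this angle, whatever the lens; pixels are square), "cx", "cy" (the principal point, pixels), "xyz" and "attitude" of the camera in the world. Camera axes: x right, y down, z forward; pixel columns grow to the right and rows downward; lengths in m; the calibration is good to about 2 mm. The wrist camera is an equidistant fisheye: a pixel r from the principal point sees the ray r / f radians off the axis. A picture is of the moment at which its call begins. There is no depth.
- r.close_job(): hands the job in, once; it reports no verdict.
Trained networks look in a picture, given as the dict that the camera call returned (one of the last four; its "shot" number tells which), for a name from the list of things; names that differ only in an ending like _2 or _b are one class to them, and where a whole thing is asked for, a point or a joint stands for the part that bears it (a point fixed in the world has none). Each returns a list of dicts, best first, with "p" (0 to 1); they miss things now and then, are a little off and sometimes report something else, mostly with a low value. They report only what shows in the picture. A call takes as long as a camera call. They do not tell look-alikes from the thing itself.
- r.recognise(picture, target): "location" ([x, y, z] in m, in world coordinates, good to about 4 mm: the middle of the surface that is visible of it).
- r.silhouettes(picture, target): "mask" (420x560 bool, what is visible of it).
- r.mark_of(picture, target): "location" ([x, y, z] in m, in world coordinates, good to about 4 mm: a listed point, or the origin of a listed thing).
The state is a dict: "clock": time; "joint_pos": joint angles; "joint_vel": joint speeds; "tau": joint torques, N m; "tool_pos": TCP position; "orientation": TCP orientation; "force": force on the tool from outside, world axes, zero at the start; "wrist_torque": the same for the moment, N m; "gripper_width": opening from 0.0 (shut) to 1.0 (fully open).
Only numpy, scipy, OpenCV 4.12 (cv2) and the standard library are available. Lean on these libraries where they do the work, as an engineer would, in place of code of your own. Each camera call takes 0.05 s, during which the arm holds its last target.

### The job

The tab is paid: take the wide square-cornered wooden tag out of the rack, feel its lower edge into the slot on top of the returns box, and push it down past the stiff flap until it drops inside. The slot plate does not sit exactly in the middle of the lid, and box and tag must not be forced: never press on the box, with the tag or the gripper, harder than about 3 kg of weight. Leave the round-topped tag and everything else on the bar standing where they are.

Things in the scene. Friction and masses are not known exactly. Their poses are not given: they have to be found in the camera images.
- tag_center (a point): centre of the wide tag: a square-cornered pale wooden slab 8 mm thick (its x) x 80 mm wide (its y) x 90 mm tall (its z, up), about 80 g, a small brass disc on each face. It stands upright in one of the rack's two grooves, bottom edge 6 mm and top edge 96 mm above the table. The point is half-way up, 45 mm below the top edge.
- round_tag: the other wooden tag in the rack, to be left there: 8 mm thick (its x), only 60 mm wide (its y), half-round top, 95 mm tall; origin at the centre of its bottom edge, z up. It stands 64 mm from the wide tag, face to face.
- rack: dark wooden rack, fixed: 112 mm (x) x 104 mm (y) x 34 mm tall, with two grooves along its y, 11 mm wide, 84 mm long, 28 mm deep, at x = -32 and +32 mm. Either may hold the wide tag. Origin at the centre of its underside, z up.
- returns_box: grey steel returns box, fixed: 170 mm (x) x 160 mm (y), origin at the centre of its underside, z up; floor 5 mm thick. Its lid (167 mm high) carries an aluminium slot plate 90 mm (x) x 130 mm (y) x 3 mm on a rubber seat, its top 174 mm above the table. The slot in the plate's middle, 10.4 mm wide (box's x) and 84 mm long (box's y), takes the wide tag upright, tag's y along box's y.
- lid_middle (a point): middle of the box's lid, at the height of the slot plate's top. The plate and its slot are centred on this along the box's y, but sit anywhere up to 12 mm to either side along the box's x: no pose tells where, feel for the slot or look. It does not shift sideways; on its rubber seat it gives about 1 mm down per 6 N, 4 mm at most. Guide walls 10.4 mm apart go 58 mm down.
- flap_level (a point): inside the box, 60 mm below the plate's top, under the lid's middle: here the tag's lower edge meets a flap on a stiff friction hinge, about 5 N to push open. It stays as left, so a tag let go there stands in the slot; pushed some 10 to 20 mm farther (tag's top edge 10 to 20 mm above the plate) it snaps open and the tag drops to the box's floor.
- cup: bystander, to be left alone: clear plastic drinking cup, 100 mm tall, 68 mm across, standing between box and rack; origin at the centre of its underside
- juice: bystander, to be left alone: brown glass bottle, 200 mm tall; origin at the centre of its underside
- green_bottle: bystander, to be left alone: green glass bottle, 210 mm tall; origin at the centre of its underside
- can: bystander, to be left alone: drink can, 115 mm tall; origin at the centre of its underside
- mug: bystander, to be left alone: white mug, 95 mm tall; origin at the centre of its underside
- jar: bystander, to be left alone: glass jar with steel lid, 90 mm tall; origin at the centre of its underside
There are look-alikes about, which are no part of the job. What is shaped like the part that bears tag_center but green or turquoise is not meant.

How it is judged:
By the outcome, as a careful person would: the job done as asked, in the order asked, and still so for the second after the job is handed in, with the robot touching nothing.
It also fails if it takes over 72 s, if anything falls off the work surface, if the arm or the gripper's body presses on something with over 40 N, if the wrist force passes 120 N, or if a joint passes its speed limit or range.

## Working session

There is one attempt and no reset: what is moved stays moved. The work goes in short steps, Python scripts to look and compute and a tool call to move; the robot and the scene stay as the last step left them, time stands still between calls to the robot, and variables do not carry over. Pictures are saved under pics/ and viewed, and the job is handed in when it is done.

Besides the shell and the picture viewer there is one more tool, called after ">>>" by a JSON object that holds its "name" and its "arguments", one argument or row to a line. servo_tool: Moves the arm, as the interface text tells. Its arguments: {"type":"object","properties":{"increments":{"type":"array"},"claw":{"type":"number"}},"required":["increments"]}

```bash
mkdir -p pics; ls; python3 - <<'E'
from workcell import r
import cv2
s=r.get_state(); print({k:(v if not hasattr(v,'__len__') else [round(float(x),4) for x in v]) for k,v in s.items()})
for n in ["scene","top"]:
    p=r.read_camera(n); cv2.imwrite(f"pics/{n}0.png",p["img"][:,:,::-1])
    print(n,p["vertical_fov"],p["cx"],p["cy"],p["xyz"],p["attitude"])
    for t in ["tag_center","round_tag","rack","returns_box","lid_middle","flap_level","cup"]:
        print(t,[(round(d["p"],2),[round(float(x),4) for x in d["location"]]) for d in r.mark_of(p,t)][:4])
E
```

```text
pics
{'clock': 0.0, 'joint_pos': [1.0913, 0.6001, -0.0026, 1.6001, 0.0018, 0.9429, -0.0798], 'joint_vel': [0.0012, 0.0017, -0.0002, -0.0019, -0.0002, -0.0013, 0.0002], 'tau': [-0.001, -77.6455, 1.5645, -25.8019, 0.0124, 0.009, -0.0], 'tool_pos': [0.284, -0.6666, 0.2524], 'orientation': [-0.1416, 0.6933, -0.6923, 0.1413], 'force': [0.2795, 0.1314, 0.6267], 'wrist_torque': [0.0391, 0.0413, -0.0283], 'gripper_width': 0.9978842400099225}
scene 51.67890395616735 274.94022336291846 212.70304457131897 [1.25827643 0.86016833 0.8124452 ] [ 0.26050531  0.83464013 -0.46116323 -0.1511334 ]
tag_center [(0.92, [0.4865, 0.0221, 0.0467]), (0.86, [0.45, 0.16, 0.0461]), (0.8, [0.5622, 0.1817, 0.0537]), (0.69, [0.4518, 0.2743, 0.0422])]
round_tag [(0.77, [0.6228, 0.1991, 0.0049])]
rack [(0.63, [0.5904, 0.1893, -0.0022]), (0.49, [0.5364, -0.2129, 0.0009])]
returns_box [(0.98, [0.5362, -0.2154, 0.0011])]
lid_middle [(0.92, [0.5322, -0.214, 0.1741])]
flap_level [(0.64, [0.7729, 0.1301, 0.0047])]
cup [(0.58, [0.6, 0.0111, 0.0029])]
top 42.62215018586704 284.90560953635304 211.18119738559366 [0.27767261 0.01083126 1.73215523] [-0.68094327  0.72418562 -0.07916906  0.07485792]
tag_center [(0.65, [0.5602, 0.1799, 0.0505]), (0.63, [0.4531, 0.2751, 0.048]), (0.62, [0.445, 0.1591, 0.048]), (0.46, [0.5544, 0.3307, 0.0421])]
round_tag [(0.42, [0.6208, 0.1969, 0.0054]), (0.36, [0.4649, 0.4442, -0.0034])]
rack [(0.69, [0.536, -0.2169, 0.1177]), (0.64, [0.5903, 0.1907, 0.0006])]
returns_box [(0.72, [0.5335, -0.212, -0.003]), (0.4, [0.49, -0.4306, 0.0004])]
lid_middle [(0.58, [0.5347, -0.2171, 0.1753]), (0.38, [0.537, -0.2148, 0.1156]), (0.34, [0.4884, -0.4272, 0.0017])]
flap_level [(0.68, [0.5361, -0.2178, 0.116])]
cup [(0.62, [0.5985, 0.0094, 0.0007])]
```

View pics/scene0.png

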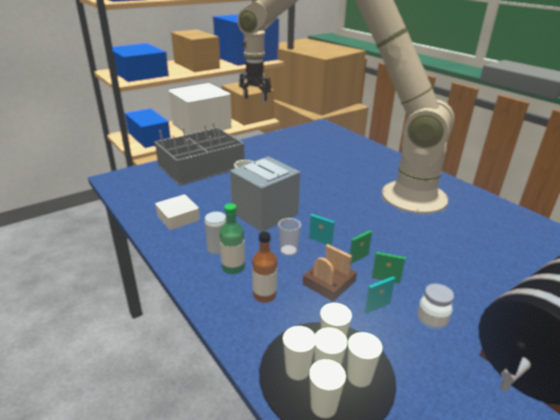

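View pics/top0.png

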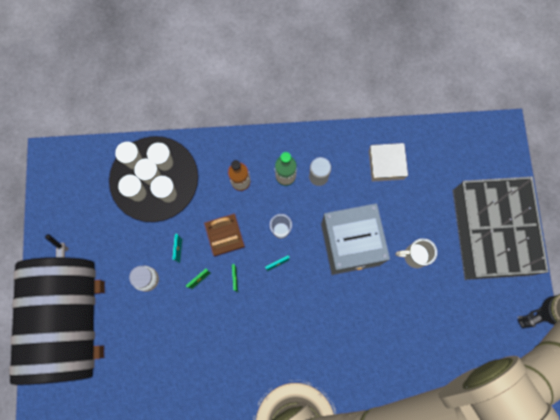

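```bash
cat > h.py <<'E'
import numpy as np, cv2
from scipy.spatial.transform import Rotation as R
from workcell import r
def f_of(p): return 210/np.tan(np.radians(p["vertical_fov"])/2)
def pix2plane(p,uv,z,fish=False):
    f=f_of(p); d=np.array([(uv[0]-p["cx"])/f,(uv[1]-p["cy"])/f,1.])
    if fish:
        a=np.hypot(d[0],d[1]); s=np.sin(a)/max(a,1e-9); d=np.array([d[0]*s,d[1]*s,np.cos(a)])
    w=R.from_quat(p["attitude"]).apply(d); o=np.array(p["xyz"])
    return o+w*(z-o[2])/w[2]
def proj(p,X,fish=False):
    c=R.from_quat(p["attitude"]).inv().apply(np.array(X)-np.array(p["xyz"])); f=f_of(p)
    if fish:
        t=np.hypot(c[0],c[1]); a=np.arctan2(t,c[2]); return np.array([p["cx"]+f*a*c[0]/t,p["cy"]+f*a*c[1]/t])
    return np.array([p["cx"]+f*c[0]/c[2],p["cy"]+f*c[1]/c[2]])
E
python3 - <<'E'
from h import *
import pickle
p=r.read_camera("top");q=r.read_camera("scene")
pickle.dump((p,q),open("p0.pkl","wb"))
a=cv2.resize(p["img"][195:280,200:270],None,fx=5,fy=5,interpolation=cv2.INTER_CUBIC)
b=cv2.resize(p["img"][195:280,315:395],None,fx=5,fy=5,interpolation=cv2.INTER_CUBIC)
cv2.imwrite("pics/crop1.png",np.hstack([a,b])[:,:,::-1])
a=cv2.resize(q["img"][215:315,290:400],None,fx=5,fy=5,interpolation=cv2.INTER_CUBIC)
cv2.imwrite("pics/crop2.png",a[:,:,::-1])
a=cv2.resize(q["img"][150:240,220:310],None,fx=6,fy=6,interpolation=cv2.INTER_CUBIC)
cv2.imwrite("pics/crop3.png",a[:,:,::-1])
E
```

```text
(no output)
```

View pics/crop1.png

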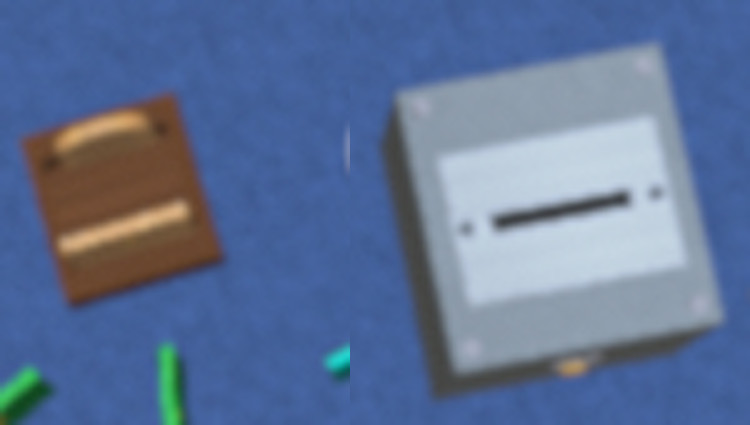

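View pics/crop2.png

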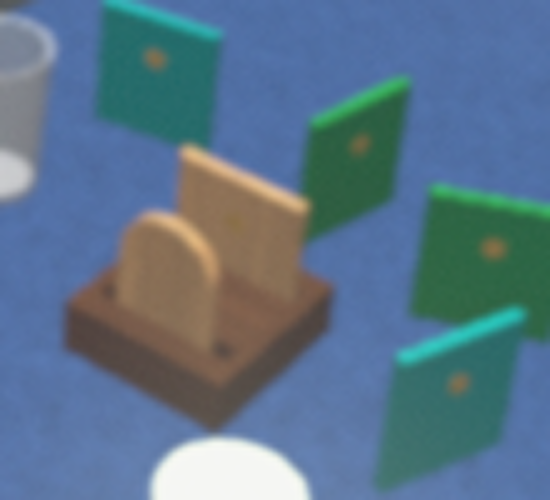

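View pics/crop3.png

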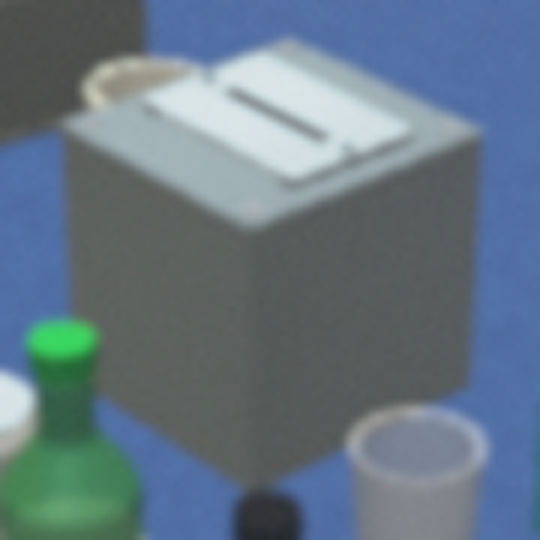

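```bash
python3 - <<'E'
from h import *
import pickle
p,q=pickle.load(open("p0.pkl","rb"))
def pt(cx,cy,ox,oy,s): return ((cx+.5)/s+ox-.5,(cy+.5)/s+oy-.5)
# slot, weighted by darkness
g=cv2.cvtColor(p["img"],cv2.COLOR_RGB2GRAY).astype(float)
def fit(w,z):
    ys,xs=np.nonzero(w>0); W=w[ys,xs]
    c=np.array([(xs*W).sum(),(ys*W).sum()])/W.sum()
    P=np.c_[xs,ys]-c; C=(P*W[:,None]).T@P/W.sum(); e,v=np.linalg.eigh(C); d=v[:,1]
    A=pix2plane(p,c,z); B=pix2plane(p,c+d*10,z); D=B-A
    if D[1]<0: D=-D
    print("centre px",c,"world",A.round(4),"yaw of y-axis",np.degrees(np.arctan2(-D[0],D[1])), "len", np.sqrt(12*e[1])); return A
w=np.zeros_like(g); sub=np.clip(190-g,0,None); 
m=np.zeros(g.shape,np.uint8)
cv2.fillConvexPoly(m,np.array([pt(478,205,315-70,195,5),pt(640,178,315-70,195,5),pt(645,212,245,195,5),pt(485,240,245,195,5)]).astype(np.int32),1)
fit(sub*m,0.174)
hsv=cv2.cvtColor(p["img"],cv2.COLOR_RGB2HSV)
m[:]=0; m[230:248,208:242]=1
R_=p["img"][:,:,0].astype(float)
fit(np.clip(R_-165,0,None)*m,0.096)
m[:]=0; m[214:228,208:236]=1
fit(np.clip(R_-165,0,None)*m,0.095)
# plate corners
for c in [(437,155),(655,117),(686,268),(470,306)]: print("plate",pix2plane(p,pt(*c,245,195,5),.174).round(4))
for c in [(396,93),(660,43),(723,322),(457,375)]: print("lid",pix2plane(p,pt(*c,245,195,5),.167).round(4))
for c in [(22,140),(177,93),(223,260),(72,305)]: print("rack",pix2plane(p,pt(*c,200,195,5),.034).round(4))
# scene: slot ends, tag top edges
for c in [(232,92),(325,138)]: print("slot sc",pix2plane(q,pt(*c,220,150,6),.174).round(4))
for c in [(185,150),(306,208)]: print("tag sc",pix2plane(q,pt(*c,290,215,5),.096).round(4))
E
```

```text
centre px [356.5754964  236.67684923] world [ 0.5334 -0.2146  0.174 ] yaw of y-axis 7.272383414164941 len 27.732255837143963
centre px [224.51968504 239.97596353] world [0.5609 0.1805 0.096 ] yaw of y-axis 13.84933836218656 len 24.396872304618796
centre px [219.43676355 220.12804399] world [0.6244 0.1941 0.095 ] yaw of y-axis 13.222317399515498 len 14.98154332319503
plate [ 0.5708 -0.1453  0.174 ]
plate [ 0.5857 -0.2758  0.174 ]
plate [ 0.4949 -0.2851  0.174 ]
plate [ 0.4804 -0.1573  0.174 ]
lid [ 0.6111 -0.1247  0.167 ]
lid [ 0.6319 -0.2845  0.167 ]
lid [ 0.4628 -0.3048  0.167 ]
lid [ 0.4415 -0.1472  0.167 ]
rack [0.6323 0.2508 0.034 ]
rack [0.6571 0.1499 0.034 ]
rack [0.5465 0.1252 0.034 ]
rack [0.5235 0.2222 0.034 ]
slot sc [ 0.5354 -0.2552  0.174 ]
slot sc [ 0.5247 -0.179   0.174 ]
tag sc [0.5681 0.1432 0.096 ]
tag sc [0.5487 0.2203 0.096 ]
```

```bash
cat >> h.py <<'E'
def Rt(yaw_deg,flip=False):
    a=np.radians(yaw_deg)+(np.pi if flip else 0)
    z=np.array([np.cos(a),np.sin(a),0]); y=np.array([0,0,-1.]); x=np.cross(y,z)
    return R.from_matrix(np.c_[x,y,z])
def rel(pos,rot):
    s=r.get_state(); R0=R.from_quat(s["orientation"])
    d=R0.inv().apply(np.array(pos)-s["tool_pos"]); w=(R0.inv()*rot).as_rotvec()
    return d.round(4),w.round(4)
def st():
    s=r.get_state(); R0=R.from_quat(s["orientation"])
    print("t",round(s["clock"],2),"pos",np.round(s["tool_pos"],4),"F",np.round(s["force"],1),"w",round(s["gripper_width"]*85.4,1)); print(R0.as_matrix().round(3).tolist(),np.round(s["joint_pos"],2)); return s
E
python3 - <<'E'
from h import *
st()
for fl in (0,1): print(rel([0.5595,0.181,0.25],Rt(13.5,fl)), rel([0.5325,-0.216,0.25],Rt(7.3,fl)))
E
```

```text
t 0.9 pos [ 0.2842 -0.667   0.2533] F [ 0.2 -0.5  0.6] w 85.2
[[-0.92, -0.0, 0.392], [-0.392, -0.0, -0.92], [0.0, -1.0, 0.0]] [ 1.09  0.6  -0.    1.6   0.    0.94 -0.08]
(array([-0.5857,  0.0032, -0.6722]), array([-0.0000e+00, -1.4036e+00,  1.0000e-04])) (array([-0.4052,  0.0033, -0.3175]), array([-0.0000e+00, -1.2953e+00,  1.0000e-04]))
(array([-0.5857,  0.0032, -0.6722]), array([-1.000e-04,  1.738e+00, -0.000e+00])) (array([-0.4052,  0.0033, -0.3175]), array([-1.0000e-04,  1.8462e+00, -0.0000e+00]))
```

>>> {"name": "servo_tool", "arguments": {
  "increments": [
    [[-0.04,-0.003,-0.03],[0,-0.13,0]],
    [[-0.08,-0.006,-0.06],[0,-0.26,0]],
    [[-0.12,-0.009,-0.09],[0,-0.39,0]],
    [[-0.16,-0.012,-0.12],[0,-0.52,0]],
    [[-0.2,-0.015,-0.16],[0,-0.65,0]],
    [[-0.25,-0.02,-0.2],[0,-0.78,0]],
    [[-0.29,-0.025,-0.23],[0,-0.91,0]],
    [[-0.33,-0.03,-0.26],[0,-1.04,0]],
    [[-0.37,-0.03,-0.29],[0,-1.17,0]],
    [[-0.405,-0.03,-0.317],[0,-1.295,0]]
  ],
  "claw": 0.04
}}

```text
clock: 2.15
tool_pos: [0.5334, -0.2149, 0.2837]
orientation: [-0.532, 0.466, -0.466, 0.532]
force: [0.1, 0.4, 0.1]
gripper_width: 0.465
```

```bash
python3 - <<'E'
from h import *
import pickle
st()
p=r.read_camera("wrist"); pickle.dump(p,open("w1.pkl","wb"))
cv2.imwrite("pics/wrist1.png",p["img"][:,:,::-1]); print(p["vertical_fov"],p["cx"],p["cy"],p["xyz"],p["attitude"])
print([(round(d["p"],2),d["location"]) for d in r.mark_of(p,"lid_middle")])
E
```

```text
t 2.15 pos [ 0.5334 -0.2149  0.2837] F [0.1 0.4 0.1] w 39.7
[[0.131, 0.001, 0.991], [-0.991, -0.0, 0.131], [0.0, -1.0, 0.001]] [ 0.58  0.41 -0.41  1.9   0.21  0.87  0.2 ]
65.70646984690485 278.8886450678391 213.07022738041374 [ 0.5255479  -0.14806247  0.40474391] [0.98877901 0.06571659 0.00966045 0.1338061 ]
[(0.81, [0.5354, -0.2133, 0.1732])]
```

View pics/wrist1.png

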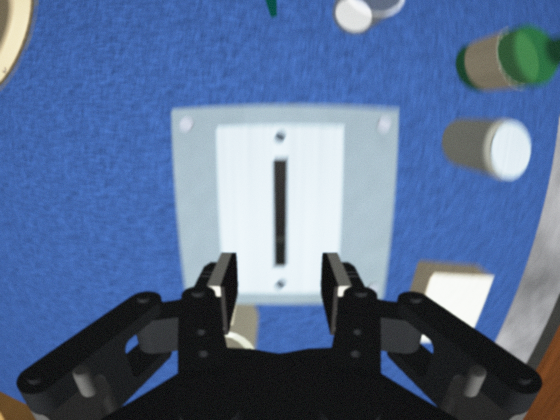

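```bash
python3 - <<'E'
from h import *
import pickle
p=pickle.load(open("w1.pkl","rb"))
g=cv2.cvtColor(p["img"],cv2.COLOR_RGB2GRAY).astype(float)
sub=g[140:285,262:300]; 
for rr in range(160,268,12):
    row=np.clip(180-g[rr,265:296],0,None); print(rr, (row*np.arange(265,296)).sum()/row.sum())
col=g[140:285,280]; w=np.where(g[150:275,280]<100)[0]+150; print(w.min(),w.max())
top=(280.5,w.min()-.5); bot=(279.8,w.max()+.5)
A=pix2plane(p,top,.174,True);B=pix2plane(p,bot,.174,True); print(A,B,(A+B)/2,np.linalg.norm(A-B),np.degrees(np.arctan2(-(A-B)[0],(A-B)[1])))
s=r.get_state();print(rel((A+B)/2,R.from_quat(s["orientation"])))
E
```

```text
160 280.23306772908364
172 279.645697758496
184 279.68195050946144
196 279.70535714285717
208 279.78448918717373
220 279.80603773584903
232 279.815749235474
244 279.85725368502716
256 279.82108626198084
161 263
[ 0.530329   -0.17253553  0.174     ] [ 0.54040747 -0.25121017  0.174     ] [ 0.53536824 -0.21187285  0.174     ] 0.07931754694087896 7.300007082825476
(array([ 8.000e-04,  1.098e-01, -1.000e-04]), array([0., 0., 0.]))
```

```bash
python3 - <<'E'
from h import *
print(rel([0.5595,0.181,0.22],Rt(13.5)))
E
```

```text
(array([-0.3852,  0.0647,  0.0776]), array([-0.0026, -0.0986, -0.0017]))
```

>>> {"name": "servo_tool", "arguments": {
  "increments": [
    [[-0.03,0,0.005],[0,-0.01,0]],
    [[-0.08,0,0.016],[0,-0.02,0]],
    [[-0.13,0,0.026],[0,-0.035,0]],
    [[-0.18,0.01,0.036],[0,-0.05,0]],
    [[-0.23,0.02,0.046],[0,-0.06,0]],
    [[-0.28,0.035,0.056],[0,-0.07,0]],
    [[-0.33,0.05,0.066],[0,-0.085,0]],
    [[-0.37,0.062,0.075],[-0.002,-0.095,-0.0015]],
    [[-0.385,0.065,0.0775],[-0.0026,-0.0985,-0.0017]],
    [[-0.385,0.065,0.0775],[-0.0026,-0.0985,-0.0017]]
  ],
  "claw": 0.04
}}

```text
clock: 3.5
tool_pos: [0.5594, 0.1809, 0.2196]
orientation: [0.556, -0.438, 0.438, -0.555]
force: [0.4, 0.1, 0.3]
gripper_width: 0.469
```

```bash
python3 - <<'E'
from h import *
import pickle
st()
p=r.read_camera("wrist"); pickle.dump(p,open("w2.pkl","wb"))
cv2.imwrite("pics/wrist2.png",p["img"][:,:,::-1])
print([(round(d["p"],2),d["location"]) for d in r.mark_of(p,"tag_center")])
E
```

```text
t 3.5 pos [0.5594 0.1809 0.2196] F [0.4 0.1 0.3] w 40.0
[[0.234, -0.0, 0.972], [-0.972, -0.0, 0.234], [0.0, -1.0, -0.0]] [-0.1   0.51 -0.45  1.93  0.31  0.77 -0.49]
[(0.88, [0.4481, 0.2697, 0.0451]), (0.82, [0.4444, 0.1606, 0.0448]), (0.65, [0.5491, 0.3377, 0.0384]), (0.24, [0.7694, 0.1298, -0.0038])]
```

View pics/wrist2.png

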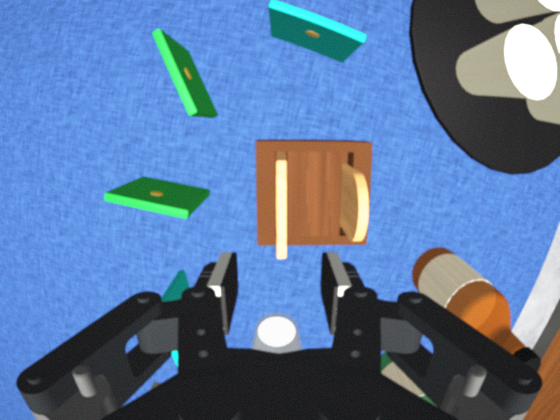

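```bash
python3 - <<'E'
from h import *
import pickle
p=pickle.load(open("w2.pkl","rb"))
c=cv2.resize(p["img"][140:275,250:310],None,fx=5,fy=5,interpolation=cv2.INTER_CUBIC)[:,:,::-1]
cv2.imwrite("pics/crop4.png",cv2.rotate(c,cv2.ROTATE_90_CLOCKWISE))
im=p["img"].astype(int)
for rr in range(150,262,6):
    x=np.where(im[rr,265:300,0]>185)[0]+265; print(rr,x.min() if len(x) else 0,x.max() if len(x) else 0,end="; ")
col=im[:,281,0]; print(np.where(col[140:270]>185)[0]+140)
E
```

```text
150 0 0; 156 0 0; 162 275 287; 168 275 287; 174 275 287; 180 275 287; 186 275 287; 192 275 287; 198 275 287; 204 275 287; 210 275 287; 216 275 287; 222 275 287; 228 275 287; 234 276 287; 240 275 287; 246 276 286; 252 276 286; 258 277 285; [159 160 161 162 163 164 165 166 167 168 169 170 171 172 173 174 175 176
 177 178 179 180 181 182 183 184 185 186 187 188 189 190 191 192 193 194
 195 196 197 198 199 200 201 202 203 204 205 206 207 208 209 210 211 212
 213 214 215 216 217 218 219 220 221 222 223 224 225 226 227 228 229 230
 231 232 233 234 235 236 237 238 239 240 241 242 243 244 245 246 247 248
 249 250 251 252 253 254 255 256 257 258 259]
```

View pics/crop4.png

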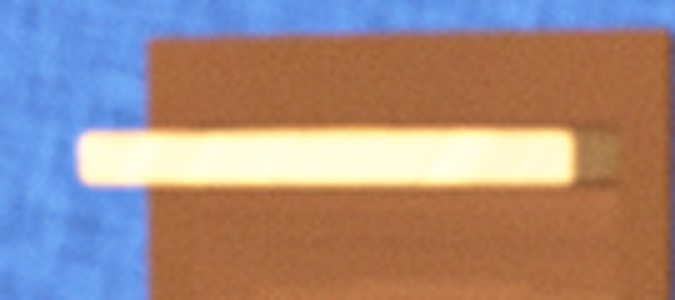

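```bash
python3 - <<'E'
from h import *
import pickle
p=pickle.load(open("w2.pkl","rb"))
A=pix2plane(p,(281.1,157.5),.096,True);B=pix2plane(p,(281.1,259.8),.096,True);M=(A+B)/2
print(A,B,M,np.linalg.norm(A-B),np.degrees(np.arctan2(-(A-B)[0],(A-B)[1])))
M[2]=.087
print(rel(M,R.from_quat(r.get_state()["orientation"])))
E
```

```text
[0.55213768 0.22344573 0.096     ] [0.57180736 0.14277908 0.096     ] [0.56197252 0.18311241 0.096     ] 0.08303014369425903 13.70353070964926
(array([-0.0038,  0.1329,  0.0032]), array([0., 0., 0.]))
```

>>> {"name": "servo_tool", "arguments": {
  "increments": [
    [[-0.001,0.03,0.001],[0,-0.002,0]],
    [[-0.0025,0.07,0.002],[0,-0.003,0]],
    [[-0.003,0.092,0.0025],[0,-0.003,0]],
    [[-0.003,0.092,0.0025],[0,-0.003,0]],
    [[-0.003,0.092,0.0025],[0,-0.003,0]]
  ],
  "claw": 0.04
}}

```text
clock: 4.22
tool_pos: [0.5622, 0.1813, 0.129]
orientation: [0.555, -0.437, 0.439, -0.555]
force: [-0.6, 0.7, -0.6]
gripper_width: 0.467
```

```bash
python3 - <<'E'
from h import *
import pickle
s=st()
p=r.read_camera("wrist"); pickle.dump(p,open("w3.pkl","wb"))
cv2.imwrite("pics/wrist3.png",p["img"][:,:,::-1])
R0=R.from_quat(s["orientation"]);T=np.array(s["tool_pos"])
for z in (-.02,.02):print("tip proj",proj(p,T+R0.apply([0,.018,z]),True))
im=p["img"].astype(int)
for rr in range(160,290,10):
    x=np.where(im[rr,255:310,0]>185)[0]+255; print(rr,x.min() if len(x) else 0,x.max() if len(x) else 0,end="; ")
E
```

```text
t 4.22 pos [0.5622 0.1813 0.129 ] F [-0.6  0.7 -0.6] w 39.9
[[0.233, 0.001, 0.973], [-0.973, -0.001, 0.233], [0.001, -1.0, 0.001]] [-0.15  0.63 -0.38  2.    0.4   0.59 -0.57]
tip proj [234.11883951 271.47311134]
tip proj [318.3209994  271.62212076]
160 0 0; 170 0 0; 180 268 284; 190 267 285; 200 268 285; 210 268 285; 220 268 285; 230 268 285; 240 268 285; 250 268 285; 260 268 285; 270 268 285; 280 269 285;
```

View pics/wrist3.png

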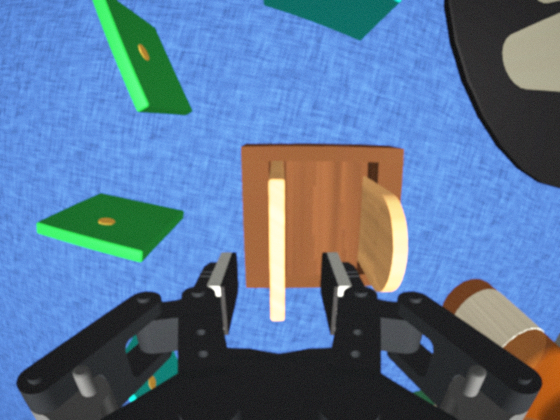

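>>> {"name": "servo_tool", "arguments": {
  "increments": [
    [[-0.001,0.012,-0.0015],[0,0,0]],
    [[-0.001,0.03,-0.0015],[0,0,0]],
    [[-0.001,0.042,-0.0015],[0,0,0]],
    [[-0.001,0.042,-0.0015],[0,0,0]]
  ],
  "claw": 0.04
}}

```text
clock: 4.78
tool_pos: [0.5598, 0.1822, 0.0857]
orientation: [0.556, -0.437, 0.438, -0.555]
force: [0.4, -0.5, 1.2]
gripper_width: 0.465
```

```bash
python3 - <<'E'
from h import *
s=st()
p=r.read_camera("wrist")
cv2.imwrite("pics/wrist4.png",p["img"][:,:,::-1])
E
```

```text
t 4.78 pos [0.5598 0.1822 0.0857] F [ 0.4 -0.5  1.2] w 39.7
[[0.234, -0.0, 0.972], [-0.972, -0.002, 0.234], [0.002, -1.0, -0.001]] [-0.19  0.69 -0.33  2.03  0.45  0.5  -0.61]
```

View pics/wrist4.png

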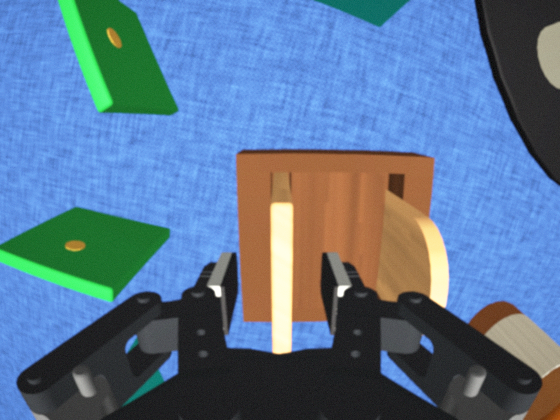

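>>> {"name": "servo_tool", "arguments": {
  "increments": [
    [[0,0,0.0008],[0,0,0]],
    [[0,0,0.0008],[0,0,0]],
    [[0,0,0.0008],[0,0,0]],
    [[0,0,0.0008],[0,0,0]],
    [[0,0,0.0008],[0,0,0]],
    [[0,0,0.0008],[0,0,0]]
  ],
  "claw": 0.0
}}

```text
clock: 5.58
tool_pos: [0.5613, 0.1826, 0.0868]
orientation: [0.555, -0.437, 0.438, -0.555]
force: [0.6, -0.8, 5.5]
gripper_width: 0.083
```

```bash
python3 - <<'E'
from h import *
s=st()
E
```

```text
t 5.58 pos [0.5613 0.1826 0.0868] F [ 0.6 -0.8  5.5] w 7.1
[[0.234, 0.001, 0.972], [-0.972, -0.001, 0.234], [0.001, -1.0, 0.001]] [-0.19  0.69 -0.33  2.02  0.45  0.5  -0.61]
```

>>> {"name": "servo_tool", "arguments": {
  "increments": [
    [[0,-0.01,0],[0,0,0]],
    [[0,-0.025,0],[0,0,0]],
    [[0,-0.045,0],[0,0,0]],
    [[0,-0.08,0],[0,0,0]],
    [[0,-0.12,0],[0,0,0]],
    [[0,-0.16,0],[0,0,0]],
    [[0,-0.2,0],[0,0,0]],
    [[0,-0.215,0],[0,0,0]]
  ],
  "claw": 0.0
}}

```text
clock: 6.58
tool_pos: [0.5613, 0.1832, 0.3049]
orientation: [-0.554, 0.436, -0.439, 0.556]
force: [1.2, 0.1, -1.0]
gripper_width: 0.083
```

```bash
python3 - <<'E'
from h import *
s=st()
print(rel([0.5334,-0.2146,0.285],Rt(7.4)))
p=r.read_camera("wrist")
cv2.imwrite("pics/wrist5.png",p["img"][:,:,::-1])
E
```

```text
t 6.58 pos [0.5613 0.1832 0.3049] F [ 1.2  0.1 -1. ] w 7.1
[[0.233, 0.005, 0.972], [-0.972, 0.0, 0.233], [0.001, -1.0, 0.005]] [-0.06  0.42 -0.49  1.84  0.24  0.94 -0.43]
(array([ 0.3802,  0.0197, -0.1201]), array([-0.0048,  0.1063,  0.0009]))
```

View pics/wrist5.png

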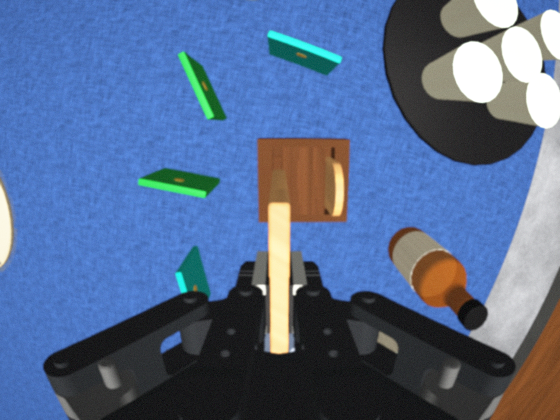

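>>> {"name": "servo_tool", "arguments": {
  "increments": [
    [[0.03,0,-0.01],[0,0.01,0]],
    [[0.075,0,-0.024],[0,0.02,0]],
    [[0.12,0,-0.038],[0,0.035,0]],
    [[0.17,0,-0.054],[0,0.05,0]],
    [[0.22,0,-0.07],[0,0.06,0]],
    [[0.27,0,-0.085],[-0.002,0.075,0]],
    [[0.32,0.005,-0.101],[-0.004,0.09,0]],
    [[0.36,0.015,-0.114],[-0.005,0.102,0.001]],
    [[0.38,0.0195,-0.12],[-0.005,0.1065,0.001]],
    [[0.38,0.0195,-0.12],[-0.005,0.1065,0.001]]
  ],
  "claw": 0.0
}}

```text
clock: 7.88
tool_pos: [0.533, -0.215, 0.2846]
orientation: [0.531, -0.468, 0.467, -0.531]
force: [1.2, 0.4, -0.4]
gripper_width: 0.082
```

```bash
python3 - <<'E'
from h import *
import pickle
s=st()
print(rel([0.5334,-0.2146,0.285],Rt(7.4)))
p=r.read_camera("wrist");pickle.dump(p,open("w6.pkl","wb"))
cv2.imwrite("pics/wrist6.png",p["img"][:,:,::-1])
c=cv2.resize(p["img"][130:290,200:360],None,fx=3.5,fy=3.5,interpolation=cv2.INTER_CUBIC);cv2.imwrite("pics/crop6.png",c[:,:,::-1])
q=r.read_camera("scene");c=cv2.resize(q["img"][100:240,200:330],None,fx=4,fy=4,interpolation=cv2.INTER_CUBIC);cv2.imwrite("pics/crop6s.png",c[:,:,::-1])
E
```

```text
t 7.88 pos [ 0.533  -0.215   0.2846] F [ 1.2  0.4 -0.4] w 7.0
[[0.127, -0.001, 0.992], [-0.992, 0.001, 0.127], [-0.001, -1.0, -0.001]] [ 0.57  0.41 -0.4   1.9   0.2   0.88  0.2 ]
(array([-0.0004, -0.0004,  0.0004]), array([ 0.0014, -0.0021, -0.0011]))
```

View pics/crop6.png

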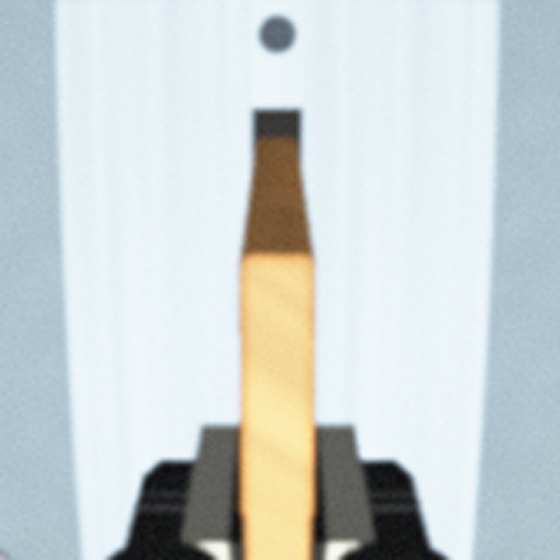

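View pics/crop6s.png

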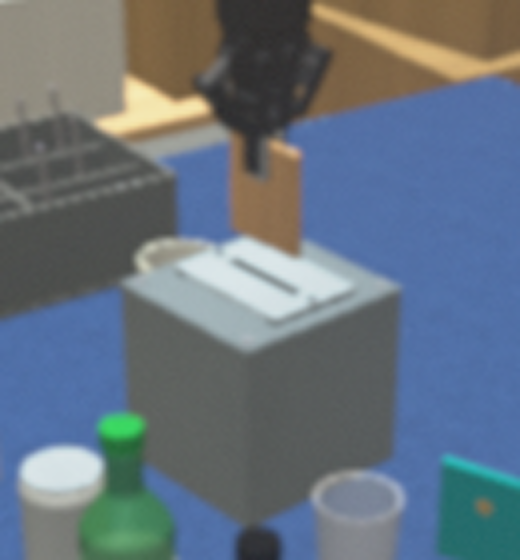

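```bash
python3 - <<'E'
from h import *
import pickle
p=pickle.load(open("w6.pkl","rb"))
s=r.get_state();R0=R.from_quat(s["orientation"]);T=np.array(s["tool_pos"])
def t(cx,cy,z): return R0.inv().apply(pix2plane(p,((cx+.5)/3.5+200-.5,(cy+.5)/3.5+130-.5),z,True)-T).round(4)
print("slot end",t(277,109,.174)); print("slot L/R",t(253.5,109,.174),t(301,109,.174))
print("slot far down", t(277,136,.174))
print("tag bottom L/R",t(257,137,.2036),t(297.5,137,.2036)); print("tag top corner",t(241,254,.2936),t(314,254,.2936))
print("plate L/R at row 110",t(58,110,.174),t(497,110,.174))
E
```

```text
slot end [-3.980e-02  1.116e-01 -1.000e-04]
slot L/R [-0.0398  0.1116 -0.0049] [-0.0398  0.1116  0.0048]
slot far down [-3.420e-02  1.116e-01 -1.000e-04]
tag bottom L/R [-0.0379  0.082  -0.0036] [-0.0379  0.082   0.0036]
tag top corner [-0.038  -0.008  -0.0036] [-0.038  -0.008   0.0038]
plate L/R at row 110 [-0.0401  0.1116 -0.0453] [-0.0399  0.1116  0.0454]
```

>>> {"name": "servo_tool", "arguments": {
  "increments": [
    [[0,0.01,0],[0.0014,-0.002,-0.001]],
    [[0,0.02,0],[0.0014,-0.002,-0.001]],
    [[0,0.027,0],[0.0014,-0.002,-0.001]],
    [[0,0.027,0],[0.0014,-0.002,-0.001]]
  ],
  "claw": 0.0
}}

```text
clock: 8.48
tool_pos: [0.5337, -0.2122, 0.2578]
orientation: [-0.532, 0.466, -0.466, 0.533]
force: [-0.3, 0.3, -0.9]
gripper_width: 0.082
```

```bash
python3 - <<'E'
from h import *
import pickle
s=st()
p=r.read_camera("wrist");pickle.dump(p,open("w7.pkl","wb"))
c=cv2.resize(p["img"][130:290,200:360],None,fx=3.5,fy=3.5,interpolation=cv2.INTER_CUBIC);cv2.imwrite("pics/crop7.png",c[:,:,::-1])
E
```

```text
t 8.47 pos [ 0.5337 -0.2122  0.2578] F [-0.3  0.3 -0.9] w 7.0
[[0.133, 0.0, 0.991], [-0.991, 0.001, 0.133], [-0.001, -1.0, 0.001]] [ 0.56  0.44 -0.39  1.93  0.22  0.82  0.18]
```

View pics/crop7.png

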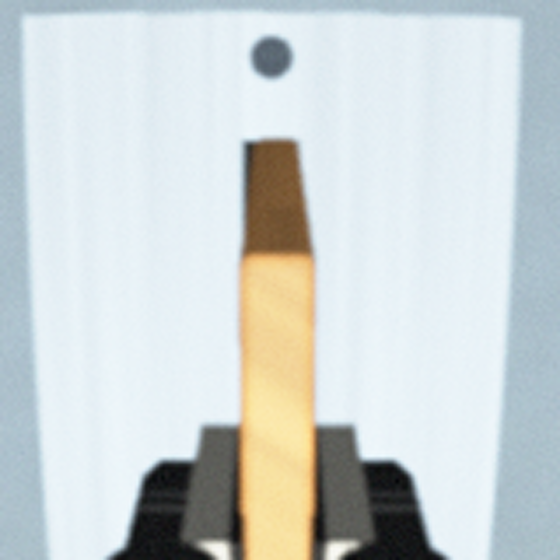

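```bash
python3 - <<'E'
from h import *
import pickle
p=pickle.load(open("w7.pkl","rb"))
s=st();R0=R.from_quat(s["orientation"]);T=np.array(s["tool_pos"])
def t(cx,cy,z): return R0.inv().apply(pix2plane(p,((cx+.5)/3.5+200-.5,(cy+.5)/3.5+130-.5),z,True)-T).round(4)
print("slot end",t(244,141,.174),"tag",t(248,141,.1768),t(297,141,.1768))
for y in (60,140,300): print("plate",y,)
g=cv2.cvtColor(p["img"],cv2.COLOR_RGB2GRAY).astype(int)
for y in (140,150,160,180,200,230):
    x=np.where(g[y,195:360]>215)[0]+195; a=pix2plane(p,(x.min()-.5,y),.174,True);b=pix2plane(p,(x.max()+.5,y),.174,True); print(y,x.min(),x.max(),R0.inv().apply((a+b)/2-T).round(4))
print(rel([0.5331,-0.2149,0.2578],Rt(7.4)))
E
```

```text
t 8.53 pos [ 0.5339 -0.2124  0.2582] F [-0.8 -0.3  1.1] w 7.5
[[0.132, 0.001, 0.991], [-0.991, 0.001, 0.132], [-0.001, -1.0, 0.001]] [ 0.56  0.44 -0.39  1.93  0.22  0.82  0.18]
slot end [-0.0394  0.0843 -0.0051] tag [-0.0398  0.0815 -0.0043] [-0.0398  0.0815  0.0045]
plate 60
plate 140
plate 300
140 207 348 [-0.0592  0.0843  0.0001]
150 207 347 [-0.0527  0.0843 -0.0003]
160 207 347 [-0.0463  0.0843 -0.0002]
180 208 346 [-0.0332  0.0843 -0.0002]
200 208 345 [-0.0199  0.0843 -0.0006]
230 210 344 [ 0.0008  0.0842 -0.0002]
(array([ 0.0024,  0.0004, -0.0011]), array([-0.0012,  0.0037, -0.0006]))
```

>>> {"name": "servo_tool", "arguments": {
  "increments": [
    [[0.0023,0,-0.0004],[0,0.0037,0]],
    [[0.0023,0,-0.0004],[0,0.0037,0]],
    [[0.0023,0,-0.0004],[0,0.0037,0]]
  ],
  "claw": 0.0
}}

```text
clock: 8.9
tool_pos: [0.5338, -0.2148, 0.2584]
orientation: [-0.531, 0.467, -0.467, 0.532]
force: [0.3, -0.5, -0.5]
gripper_width: 0.082
```

```bash
python3 - <<'E'
from h import *
import pickle
s=st()
p=r.read_camera("wrist");pickle.dump(p,open("w8.pkl","wb"))
c=cv2.resize(p["img"][150:240,235:325],None,fx=6,fy=6,interpolation=cv2.INTER_CUBIC);cv2.imwrite("pics/crop8.png",c[:,:,::-1])
R0=R.from_quat(s["orientation"]);T=np.array(s["tool_pos"])
g=cv2.cvtColor(p["img"],cv2.COLOR_RGB2GRAY).astype(int)
for y in (160,180,200,230):
    x=np.where(g[y,195:360]>215)[0]+195; a=pix2plane(p,(x.min()-.5,y),.174,True);b=pix2plane(p,(x.max()+.5,y),.174,True); print(y,x.min(),x.max(),R0.inv().apply((a+b)/2-T).round(4))
E
```

```text
t 8.9 pos [ 0.5338 -0.2148  0.2584] F [ 0.3 -0.5 -0.5] w 7.0
[[0.129, 0.001, 0.992], [-0.992, 0.001, 0.129], [-0.0, -1.0, 0.001]] [ 0.56  0.44 -0.39  1.93  0.22  0.82  0.19]
160 207 347 [-0.046   0.0844  0.    ]
180 208 346 [-0.0329  0.0844  0.    ]
200 209 345 [-0.0196  0.0844  0.    ]
230 210 343 [ 0.0012  0.0844 -0.0003]
```

View pics/crop8.png

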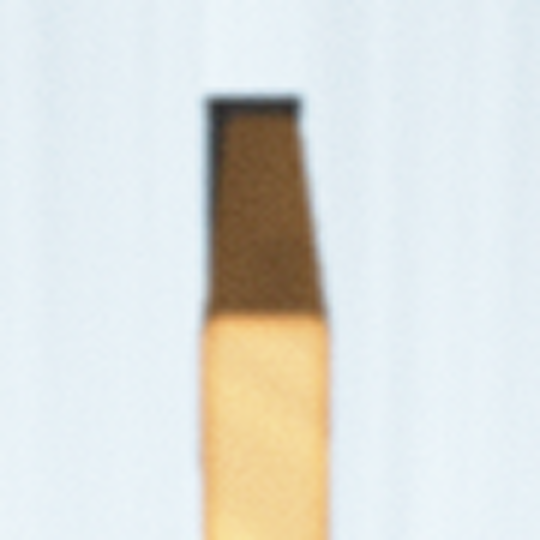

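>>> {"name": "servo_tool", "arguments": {
  "increments": [
    [[0,0,-0.0006],[0,0,0]],
    [[0,0.001,-0.0006],[0,0,0]],
    [[0,0.002,-0.0006],[0,0,0]],
    [[0,0.004,-0.0006],[0,0,0]],
    [[0,0.005,-0.0006],[0,0,0]],
    [[0,0.006,-0.0006],[0,0,0]]
  ],
  "claw": 0.0
}}

```text
clock: 9.7
tool_pos: [0.5332, -0.2148, 0.2523]
orientation: [-0.531, 0.466, -0.467, 0.532]
force: [0.4, -0.6, -1.7]
gripper_width: 0.085
```

```bash
python3 - <<'E'
from h import *
import pickle
s=st()
p=r.read_camera("wrist")
c=cv2.resize(p["img"][150:240,235:325],None,fx=6,fy=6,interpolation=cv2.INTER_CUBIC);cv2.imwrite("pics/crop9.png",c[:,:,::-1])
E
```

```text
t 9.7 pos [ 0.5332 -0.2148  0.2523] F [ 0.4 -0.6 -1.7] w 7.3
[[0.129, 0.001, 0.992], [-0.992, 0.001, 0.129], [-0.0, -1.0, 0.001]] [ 0.56  0.44 -0.38  1.93  0.22  0.8   0.18]
```

View pics/crop9.png

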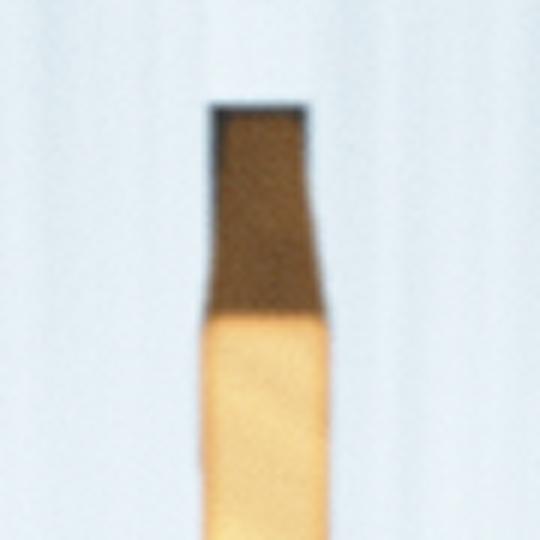

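>>> {"name": "servo_tool", "arguments": {
  "increments": [
    [[0.0002,0.002,-0.0003],[0,0,0]],
    [[0.0002,0.004,-0.0003],[0,0,0]],
    [[0.0002,0.006,-0.0003],[0,0,0]],
    [[0.0002,0.008,-0.0003],[0,0,0]],
    [[0.0002,0.01,-0.0003],[0,0,0]]
  ],
  "claw": 0.0
}}

```text
clock: 10.38
tool_pos: [0.5329, -0.215, 0.242]
orientation: [-0.531, 0.467, -0.467, 0.532]
force: [0.7, -0.0, -0.8]
gripper_width: 0.082
```

```bash
python3 - <<'E'
from h import *
s=st();print(s["wrist_torque"],rel([0.5331,-0.2149,0.2],Rt(7.4)))
E
```

```text
t 10.38 pos [ 0.5329 -0.215   0.242 ] F [ 0.7 -0.  -0.8] w 7.0
[[0.129, 0.001, 0.992], [-0.992, 0.001, 0.129], [-0.001, -1.0, 0.001]] [ 0.56  0.46 -0.38  1.94  0.23  0.78  0.17]
[-0.02507748 -0.02577062 -0.01358121] (array([-0.    ,  0.042 ,  0.0001]), array([-0.0013, -0.    , -0.0006]))
```

>>> {"name": "servo_tool", "arguments": {
  "increments": [
    [[0,0.003,0],[0,0,0]],
    [[0,0.006,0],[0,0,0]],
    [[0,0.009,0],[0,0,0]],
    [[0,0.012,0],[0,0,0]],
    [[0,0.015,0],[0,0,0]],
    [[0,0.018,0],[0,0,0]],
    [[0,0.02,0],[0,0,0]]
  ],
  "claw": 0.0
}}

```text
clock: 11.25
tool_pos: [0.5329, -0.215, 0.2218]
orientation: [-0.531, 0.467, -0.467, 0.532]
force: [0.8, -0.7, -1.4]
gripper_width: 0.085
```

```bash
python3 - <<'E'
from h import *
s=st();print(s["wrist_torque"],rel([0.5331,-0.2149,0.2],Rt(7.4)))
E
```

```text
t 11.25 pos [ 0.5329 -0.215   0.2218] F [ 0.8 -0.7 -1.4] w 7.2
[[0.129, 0.001, 0.992], [-0.992, 0.001, 0.129], [-0.001, -1.0, 0.001]] [ 0.55  0.48 -0.37  1.96  0.25  0.74  0.16]
[ 0.02504219 -0.0072146   0.00614355] (array([-0.0001,  0.0218,  0.0002]), array([-0.0011, -0.    , -0.0006]))
```

>>> {"name": "servo_tool", "arguments": {
  "increments": [
    [[0,0.003,0.0002],[0,0,0]],
    [[0,0.006,0.0002],[0,0,0]],
    [[0,0.009,0.0002],[0,0,0]],
    [[0,0.012,0.0002],[0,0,0]],
    [[0,0.015,0.0002],[0,0,0]],
    [[0,0.018,0.0002],[0,0,0]],
    [[0,0.019,0.0002],[0,0,0]]
  ],
  "claw": 0.0
}}

```text
clock: 12.12
tool_pos: [0.5331, -0.2149, 0.2026]
orientation: [-0.531, 0.467, -0.467, 0.532]
force: [0.2, -1.3, -1.0]
gripper_width: 0.082
```

```bash
python3 - <<'E'
from h import *
s=st();print(s["wrist_torque"],rel([0.5331,-0.2149,0.2],Rt(7.4)))
p=r.read_camera("wrist")
c=cv2.resize(p["img"][150:350,160:400],None,fx=3,fy=3,interpolation=cv2.INTER_CUBIC);cv2.imwrite("pics/crop10.png",c[:,:,::-1])
q=r.read_camera("scene");c=cv2.resize(q["img"][100:240,200:330],None,fx=4,fy=4,interpolation=cv2.INTER_CUBIC);cv2.imwrite("pics/crop10s.png",c[:,:,::-1])
E
```

```text
t 12.12 pos [ 0.5331 -0.2149  0.2026] F [ 0.2 -1.3 -1. ] w 7.0
[[0.129, 0.001, 0.992], [-0.992, 0.001, 0.129], [-0.001, -1.0, 0.001]] [ 0.54  0.5  -0.36  1.98  0.27  0.7   0.14]
[-0.02081785 -0.03295012 -0.05476985] (array([0.    , 0.0026, 0.    ]), array([-0.0009,  0.0001, -0.0008]))
```

View pics/crop10.png

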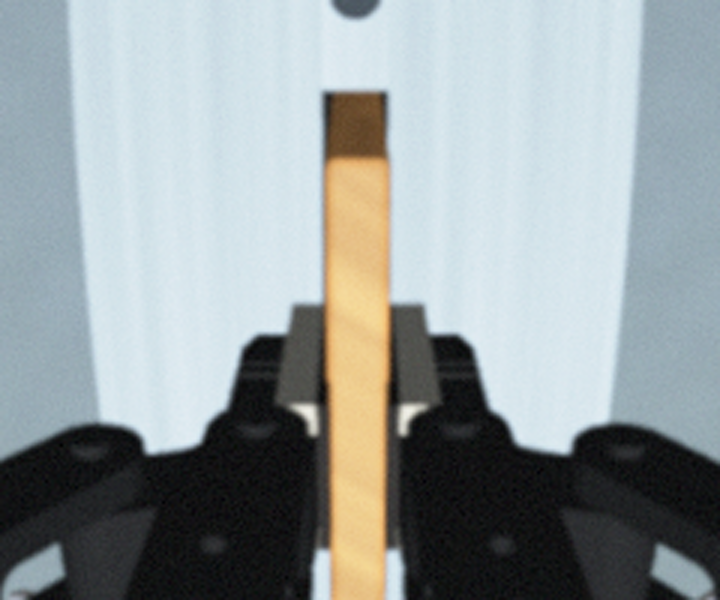

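View pics/crop10s.png

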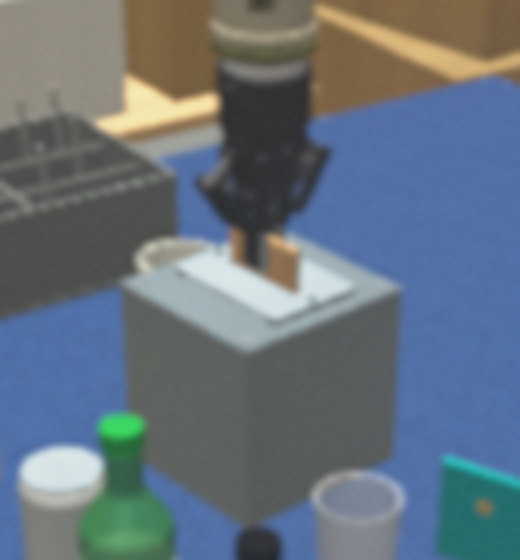

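>>> {"name": "servo_tool", "arguments": {
  "increments": [
    [[0,0,0],[0,0,0]],
    [[0,0,0],[0,0,0]],
    [[0,0,0],[0,0,0]],
    [[0,0,0],[0,0,0]]
  ],
  "claw": 0.03
}}

```text
clock: 12.72
tool_pos: [0.5331, -0.2149, 0.2027]
orientation: [-0.531, 0.467, -0.467, 0.532]
force: [-0.4, 0.4, -0.2]
gripper_width: 0.352
```

>>> {"name": "servo_tool", "arguments": {
  "increments": [
    [[0,-0.005,0],[0,0,0]],
    [[0,-0.015,0],[0,0,0]],
    [[0,-0.03,0],[0,0,0]],
    [[0,-0.05,0],[0,0,0]],
    [[0,-0.05,0],[0,0,0]]
  ],
  "claw": 0.03
}}

```text
clock: 13.35
tool_pos: [0.534, -0.2152, 0.2549]
orientation: [-0.53, 0.465, -0.468, 0.532]
force: [-0.0, -0.5, 0.3]
gripper_width: 0.351
```

```bash
python3 - <<'E'
from h import *
s=st();print(rel([0.5331,-0.2149,0.23],Rt(7.4)))
p=r.read_camera("wrist")
c=cv2.resize(p["img"][130:350,160:400],None,fx=2.5,fy=2.5,interpolation=cv2.INTER_CUBIC);cv2.imwrite("pics/crop11.png",c[:,:,::-1])
q=r.read_camera("scene");c=cv2.resize(q["img"][100:240,200:330],None,fx=4,fy=4,interpolation=cv2.INTER_CUBIC);cv2.imwrite("pics/crop11s.png",c[:,:,::-1])
E
```

```text
t 13.35 pos [ 0.534  -0.2152  0.2549] F [-0.  -0.5  0.3] w 29.9
[[0.129, 0.004, 0.992], [-0.992, -0.0, 0.129], [0.001, -1.0, 0.004]] [ 0.56  0.44 -0.39  1.93  0.22  0.81  0.18]
(array([-0.0005,  0.0249, -0.0009]), array([-0.0043, -0.0002,  0.0011]))
```

View pics/crop11.png

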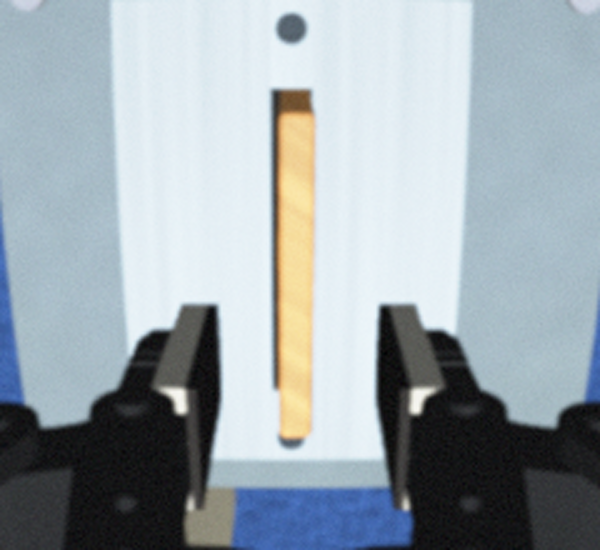

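View pics/crop11s.png

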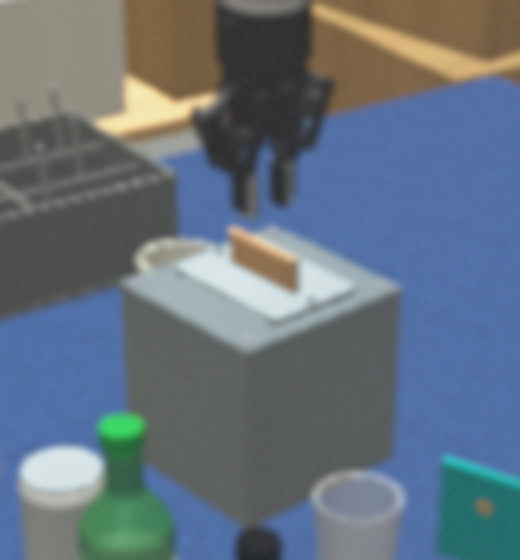

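>>> {"name": "servo_tool", "arguments": {
  "increments": [
    [[-0.0005,0,-0.0009],[-0.004,0,0.001]],
    [[-0.0005,0,-0.0009],[-0.004,0,0.001]],
    [[-0.0005,0.005,-0.0009],[-0.004,0,0.001]],
    [[-0.0005,0.01,-0.0009],[-0.004,0,0.001]],
    [[-0.0005,0.015,-0.0009],[-0.004,0,0.001]],
    [[-0.0005,0.02,-0.0009],[-0.004,0,0.001]]
  ],
  "claw": 0.0
}}

```text
clock: 14.2
tool_pos: [0.5321, -0.2147, 0.2326]
orientation: [0.532, -0.468, 0.466, -0.531]
force: [-0.3, 0.4, 0.3]
gripper_width: 0.003
```

```bash
python3 - <<'E'
from h import *
s=st();print(rel([0.5331,-0.2149,0.22],Rt(7.4)))
E
```

```text
t 14.2 pos [ 0.5321 -0.2147  0.2326] F [-0.3  0.4  0.3] w 0.2
[[0.129, -0.003, 0.992], [-0.992, 0.001, 0.129], [-0.001, -1.0, -0.003]] [ 0.55  0.47 -0.38  1.95  0.24  0.77  0.17]
(array([0.0004, 0.0126, 0.001 ]), array([ 0.0026, -0.0001, -0.0013]))
```

Push in small steps, watching the force.

>>> {"name": "servo_tool", "arguments": {
  "increments": [
    [[0,0.002,0.001],[0.0026,0,0]],
    [[0,0.004,0.001],[0.0026,0,0]],
    [[0,0.006,0.001],[0.0026,0,0]],
    [[0,0.008,0.001],[0.0026,0,0]],
    [[0,0.01,0.001],[0.0026,0,0]]
  ],
  "claw": 0.0
}}

```text
clock: 14.82
tool_pos: [0.5332, -0.2145, 0.2228]
orientation: [-0.531, 0.467, -0.467, 0.532]
force: [-0.1, 0.7, 3.3]
gripper_width: -0.003
```

```bash
python3 - <<'E'
from h import *
s=st();print(rel([0.5331,-0.2149,0.206],Rt(7.4)))
E
```

```text
t 14.82 pos [ 0.5332 -0.2145  0.2228] F [-0.1  0.7  3.3] w -0.2
[[0.129, 0.0, 0.992], [-0.992, 0.001, 0.129], [-0.001, -1.0, 0.001]] [ 0.55  0.48 -0.37  1.96  0.25  0.74  0.16]
(array([ 0.0004,  0.0168, -0.0002]), array([-0.0005, -0.0001, -0.001 ]))
```

>>> {"name": "servo_tool", "arguments": {
  "increments": [
    [[0,0.0015,0],[0,0,0]],
    [[0,0.003,0],[0,0,0]],
    [[0,0.0045,0],[0,0,0]],
    [[0,0.006,0],[0,0,0]],
    [[0,0.0075,0],[0,0,0]]
  ],
  "claw": 0.0
}}

```text
clock: 15.45
tool_pos: [0.5331, -0.2146, 0.2151]
orientation: [-0.531, 0.467, -0.467, 0.532]
force: [-0.3, -0.3, -0.7]
gripper_width: -0.002
```

```bash
python3 - <<'E'
from h import *
s=st();print(rel([0.5331,-0.2149,0.206],Rt(7.4)))
E
```

```text
t 15.45 pos [ 0.5331 -0.2146  0.2151] F [-0.3 -0.3 -0.7] w -0.1
[[0.129, 0.0, 0.992], [-0.992, 0.001, 0.129], [-0.001, -1.0, 0.0]] [ 0.54  0.49 -0.37  1.97  0.25  0.73  0.15]
(array([ 0.0003,  0.0091, -0.    ]), array([-0.0003, -0.0002, -0.0011]))
```

>>> {"name": "servo_tool", "arguments": {
  "increments": [
    [[0,-0.015,0],[0,0,0]],
    [[0,-0.035,0],[0,0,0]],
    [[0,-0.06,0],[0,0,0]],
    [[0,-0.08,0],[0,0,0]]
  ],
  "claw": 0.03
}}

```text
clock: 15.95
tool_pos: [0.5333, -0.2146, 0.2972]
orientation: [-0.531, 0.467, -0.467, 0.532]
force: [0.3, -0.9, 0.2]
gripper_width: 0.35
```

```bash
python3 - <<'E'
from h import *
s=st()
p=r.read_camera("wrist")
c=cv2.resize(p["img"][130:350,160:400],None,fx=2.5,fy=2.5,interpolation=cv2.INTER_CUBIC);cv2.imwrite("pics/crop12.png",c[:,:,::-1])
q=r.read_camera("scene");cv2.imwrite("pics/scene12.png",q["img"][:,:,::-1])
E
```

```text
t 15.95 pos [ 0.5333 -0.2146  0.2972] F [ 0.3 -0.9  0.2] w 29.9
[[0.129, 0.002, 0.992], [-0.992, 0.001, 0.129], [-0.001, -1.0, 0.002]] [ 0.58  0.4  -0.4   1.88  0.19  0.9   0.21]
```

View pics/crop12.png

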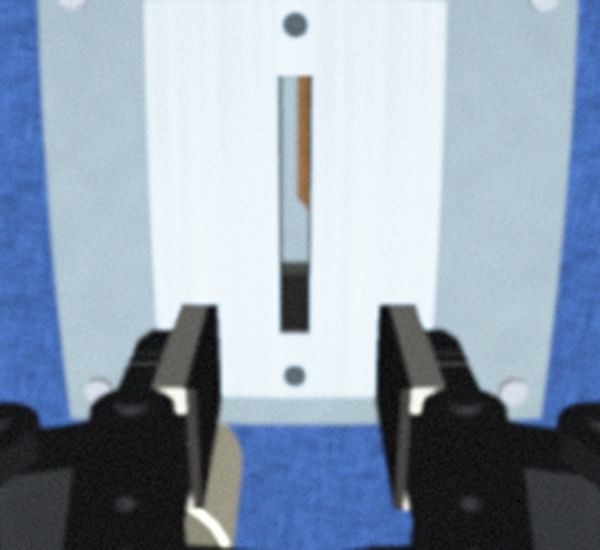

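View pics/scene12.png

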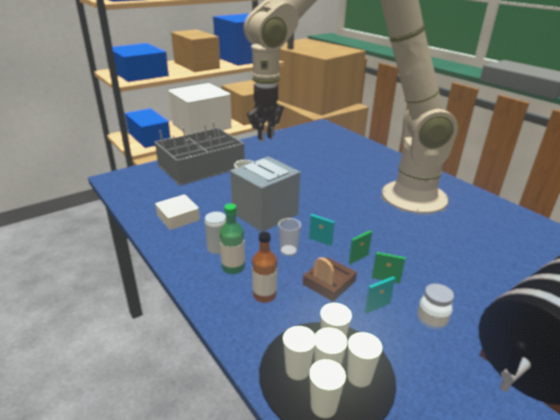

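>>> {"name": "servo_tool", "arguments": {
  "increments": [
    [[0,-0.02,0],[0,0,0]],
    [[0,-0.02,0],[0,0,0]],
    [[0,-0.02,0],[0,0,0]],
    [[0,-0.02,0],[0,0,0]],
    [[0,-0.02,0],[0,0,0]],
    [[0,-0.02,0],[0,0,0]]
  ],
  "claw": 0.03
}}

```text
clock: 16.8
tool_pos: [0.534, -0.2148, 0.3178]
orientation: [-0.53, 0.466, -0.468, 0.532]
force: [-0.3, -0.6, 0.0]
gripper_width: 0.352
```

```bash
python3 - <<'E'
from h import *
st()
p=r.read_camera("wrist")
c=cv2.resize(p["img"][140:260,240:320],None,fx=5,fy=5,interpolation=cv2.INTER_CUBIC);cv2.imwrite("pics/crop13.png",c[:,:,::-1])
E
```

```text
t 16.8 pos [ 0.534  -0.2148  0.3178] F [-0.3 -0.6  0. ] w 30.1
[[0.129, 0.004, 0.992], [-0.992, -0.0, 0.129], [0.001, -1.0, 0.004]] [ 0.58  0.37 -0.41  1.86  0.18  0.94  0.22]
```

View pics/crop13.png

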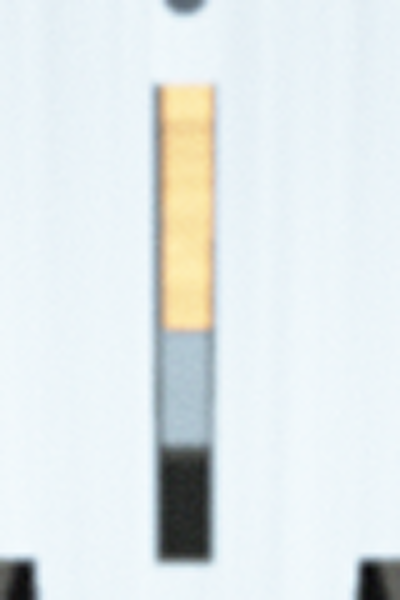

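```bash
python3 - <<'E'
from workcell import r
print(r.close_job())
E
```

```text
the job is handed in; nothing more can be done
None
```

The wide tag is in the returns box and the job is handed in, at about 17 s on the robot's clock.

- **What I did:** I took the square-cornered tag from the near groove of the rack and found the slot with the wrist camera. I corrected a drift of about 2.5 mm before insertion, lowered the tag about 52 mm into the slot and let go. It stood on the flap, and I pushed its top edge down with the closed fingertips until it dropped.
- **Forces:** The most I saw pressing on the box was 3.3 N. That comes from readings at the end of each move, so I did not see the peak at the moment the flap gave way.
- **Last checks:** The final wrist picture shows the tag through the slot, lying flat well below the plate on the box's floor. The scene picture shows the round-topped tag and the other things standing where they were. The gripper is clear, with the TCP at z = 0.318 m.
- **Disagreement:** The wrist camera's calibration was about 2 mm off across the jaws, so I aligned tag and slot by comparing them within the same picture.

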